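# Specimen under the loupe

### The arm

A 7-joint arm with a two-finger parallel gripper is mounted at the origin on the work surface. World frame = base frame: x ahead of the robot, y to its left, z up, the work surface at z = 0. Lengths are in m, angles in rad, forces in N, time in s.
With the tool pointing down it reaches from about 0.35 to 0.9 m from the base axis. Payload 19.9 kg.
Tool frame: the origin (TCP) lies at the very end of the fingers, on their centre line; the grasp point (between the pads) lies 19 mm behind it (bot.grip_point_offset is the distance from the TCP to the grasp point, in m); z points along the fingers, y is the line along which they close (so a half turn about z gives the same grasp; the last joint's range is limited). The gripper opens to 94 mm and grips with 3 to 60 N. Pads are 16 mm wide; open, the fingers measure 119 mm over their backs; the gripper's body (75 mm by 177 mm) begins 78 mm behind the grasp point.
Start: joints at [1.23, 0.417, -0.01, 1.614, 0.005, 1.111, -0.053], TCP at [0.184, -0.597, 0.205] pointing down, gripper open.
Joint ranges: [-2.81, 2.81], [-0.39, 2.02], [-1.27, 1.25], [0.06, 2.57], [-1.19, 4.33], [0.19, 2], [-2.82, 2.82]. Speed limits (rad/s): [1.89, 1.89, 2.39, 2.39, 3.01, 3.01, 3.01].

### API

Orientations are given as [roll, pitch, yaw] about the fixed x, y, z axes, in that order (R = Rz(yaw) Ry(pitch) Rx(roll)).
In Python, from cell import bot gives the robot as it stands.
- The arm moves only by the tool servo_tool, never from a script. Its arguments are lists of equal length, an entry for each row: "rotation": the turn, a rotation vector about the world's x, y, z in rad, a list of three; "offset": the shift along the world's x, y, z in m, a list of three; "grip": the opening, from -1 (shut) to 1 (fully open). A call has 1 to 8 rows; each row is the pose to reach, as a shift and turn from the pose commanded when the call began; what a row does not reach only later rows make up. A row lasts 1/10 s, in which the tool goes at most 50 mm and 8.59 degrees, less where a joint would pass 70% of its speed; a pose out of reach is approached as far as the arm can. A call with a gripper value outside its range is refused whole. The fingers move at their own pace and stop on an object; "newtons" is the grip in N (left out, the last holds). Time passes only in rows, so rows that repeat a pose let the fingers close. It gives the time, the measured TCP pose, the force, the opening and the grip force at its end, in the units of the state.
- bot.get_state(): the state, without advancing time (a new reading comes with each control period).
- bot.get_image(name): name is "scene" or "top" or "wrist"; returns a dict with "pixels" (420x560x3 uint8, blue, green, red), "K" (3x3 intrinsics, pixels), "view" (4x4, takes a point from world to camera coordinates). Camera axes: x right, y up, looking along -z (the intrinsics and any distortion apply to the point x, -y, -z); pixel columns grow to the right and rows downward; lengths in m; the calibration is good to about 2 mm. A picture is of the moment at which its call begins. There is no depth.
- bot.close_job(): hands the job in; it is judged then, once.
The state is a dict: "clock": time; "q": joint angles; "qd": joint speeds; "joint_efforts": joint torques, N m; "position": TCP position; "tcp_rot": TCP orientation; "ft_force": force on the tool from outside, world axes, zero at the start; "wrist_torque": the same for the moment, N m; "opening": opening from 0.0 (shut) to 1.0 (fully open); "grip_force": force on a finger pad.
Only numpy, scipy, OpenCV 4.12 (cv2) and the standard library are available. Lean on these libraries where they do the work, as an engineer would, in place of code of your own. Each camera call takes 0.05 s, during which the arm holds its last target. There are 200 camera calls.

### The job

Pick the round specimen from the board and set it down gently, upright and centred, on top of the narrow raised pedestal of the inspection stand, and let go of it. Then take the loupe from its rest by the handle and hold it level and still, its lens straight above the specimen and the middle of its rim at the height of the pointer on the post, touching neither specimen nor stand. Finish while still holding the loupe there: do not put it down, do not shift the pointer, and leave the other things on the table where they are.

Things in the scene. Friction and masses are not known exactly. Their poses are not given: they have to be found in the camera images.
- round_mount: The round specimen: a grey plastic disc 30 mm in diameter and 22 mm high with a small round steel face on top, about 40 g, standing loose on the specimen board. It is one of three grey specimens in a row, 85 mm apart; the others are a larger square and a long bar, and which stands where changes. Origin: centre of its underside; z up.
- board: Fixed white board 260 x 85 mm, 8 mm thick, on the right of the table, on which the three specimens stand in a row along its long (x) axis, at the middle and 85 mm to either side. Origin: centre of its underside.
- stand: Fixed inspection stand: a grey base plate 170 x 90 mm, 12 mm thick, reaching from 50 mm on the near side of the pedestal to 120 mm beyond it; a steel pedestal with a round flat top 26 mm in diameter, 60 mm above the table; and, 100 mm beyond the pedestal along the stand's x axis, a thin steel post 12 mm in diameter, 196 mm high, that carries the pointer. Origin: on the table under the pedestal's axis; x points from the pedestal to the post, z up.
- pedestal_top (a point): Centre of the pedestal's flat round top, 60 mm above the table; z up.
- pointer_tip (a point): Tip of the steel pointer (6 mm wide, 3 mm thick) that marks the focal height. It sits on a black collar 24 mm in diameter and 18 mm high on the post and points horizontally from the post towards the pedestal's axis; the tip is 60 mm from that axis. Its height, 123 to 167 mm above the table, changes from start to start; the collar is held by stiff friction (12 N) and must not be shifted. z up.
- loupe: The loupe: a black lens rim 54 mm in diameter and 14 mm thick around a clear lens, with a straight black handle 16 mm wide, 14 mm high and about 120 mm long in the same plane; about 90 g. It lies level on its rest, the lens centre 42 mm above the table. Origin: centre of the lens, midway in the rim's thickness; x points away from the handle (the handle runs along -x, from 27 to 146 mm from the lens centre), z is the lens axis, up.
- loupe_grip (a point): Point on the handle's centre line, 85 mm from the lens centre, midway between the two saddles of the rest: a good place to grasp, across the handle (along the loupe's y axis). The centre of mass is about 15 mm nearer to the lens.
- loupe_rest: Fixed grey rest on the left of the table: base plate 130 x 60 mm, 8 mm thick, with two saddles 12 mm thick (96 mm apart, centre to centre) whose seats are 35 mm above the table, with cheeks 8 mm higher on both sides of the handle. Between the saddles there is 84 mm of free length for the fingers, and 27 mm of free depth below the handle. Origin: on the table below loupe_grip; x along the parked handle towards the lens.
- square_mount: Bystander: grey square specimen 38 x 38 x 22 mm on the board; leave it. Origin: centre of its underside.
- bar_mount: Bystander: grey bar-shaped specimen 22 x 60 x 22 mm, lying across the board; leave it. Origin: centre of its underside.
- slide_box: Bystander: wooden box 75 x 50 x 30 mm. Origin: centre of its underside.
- dish: Bystander: shallow glass dish 60 mm wide, 14 mm high. Origin: centre of its underside.
- mouse: Bystander: black computer mouse 100 x 56 x 31 mm. Origin: centre of its underside.
- screwdriver: Bystander: screwdriver 160 mm long, lying. Origin: on its underside near its middle.
- lens_cap: Bystander: black lens cap 42 mm in diameter, 10 mm high. Origin: centre of its underside.

How it is judged:
By the outcome, as a careful person would: the job done as asked, in the order asked, and still so for the second after the job is handed in, while the arm keeps its last pose, push and grip.
It also fails if it takes over 58 s, if anything falls off the work surface, if the arm or the gripper's body presses on something with over 40 N, if the wrist force passes 120 N, or if a joint passes its speed limit or range.

## Working session

There is one attempt and no reset: what is moved stays moved. The work goes in short steps, Python scripts to look and compute and a tool call to move; the robot and the scene stay as the last step left them, time stands still between calls to the robot, and variables do not carry over. Pictures are saved under pics/ and viewed, at most 10 in all, crops included, and the job is handed in when it is done.

Besides the shell and the picture viewer there is one more tool, called after "Request:" as name(argument=value, ...), one argument or row to a line, values as JSON. servo_tool: Moves the arm, as the interface text tells. Its arguments: {"type":"object","properties":{"rotation":{"type":"array","items":{"type":"array","items":{"type":"number"}}},"offset":{"type":"array","items":{"type":"array","items":{"type":"number"}}},"grip":{"type":"array","items":{"type":"number"}},"newtons":{"type":"number"}},"required":["rotation","offset","grip"]}

```bash
mkdir -p pics; cat > h.py <<'E'
import numpy as np, cv2
from cell import bot
def ray(im,u,v):
    K=im['K'];V=np.array(im['view']);R=V[:3,:3];t=V[:3,3]
    d=np.linalg.inv(K)@np.array([u,v,1.]); d=np.array([d[0],-d[1],-d[2]])
    return -R.T@t, R.T@d
def onz(im,u,v,z):
    o,d=ray(im,u,v); return o+d*(z-o[2])/d[2]
def proj(im,p):
    V=np.array(im['view']);c=V[:3,:3]@np.array(p)+V[:3,3]; q=im['K']@np.array([c[0],-c[1],-c[2]]); return q[:2]/q[2]
def tri(rays):
    A=0;b=0
    for o,d in rays:
        d=d/np.linalg.norm(d);P=np.eye(3)-np.outer(d,d);A=A+P;b=b+P@o
    return np.linalg.solve(A,b)
E
python3 - <<'E'
from h import *
import pickle
ims={n:bot.get_image(n) for n in("scene","top","wrist")}
print({k:list(v.keys()) for k,v in ims.items()})
pickle.dump(ims,open('ims0.pkl','wb'))
for n in("scene","top"): cv2.imwrite(f'pics/{n}0.png',cv2.resize(ims[n]['pixels'],(800,600)))
for n in ims: print(n,ims[n]['K'].tolist(),ray(ims[n],280,210))
s=bot.get_state();print(s)
E
```

```text
{'scene': ['pixels', 'K', 'view'], 'top': ['pixels', 'K', 'view'], 'wrist': ['pixels', 'K', 'view']}
scene [[399.50142176750876, 0.0, 273.2736427642452], [0.0, 399.50142176750876, 213.8292082809851], [0.0, 0.0, 1.0]] (array([ 0.90107757, -0.36254374,  0.7458163 ]), array([-0.40058563,  0.49087437, -0.77391786]))
top [[533.9229857032313, 0.0, 285.2324391734239], [0.0, 533.9229857032313, 209.45004789555105], [0.0, 0.0, 1.0]] (array([0.51311094, 0.03412677, 1.23940835]), array([ 0.06091014, -0.00266038, -0.99818835]))
wrist [[324.61611089660323, 0.0, 277.1385788765225], [0.0, 324.61611089660323, 211.2634138253413], [0.0, 0.0, 1.0]] (array([ 0.25161012, -0.57763338,  0.38397381]), array([-0.22595979, -0.07895619, -0.97097937]))
{'clock': 0.15, 'q': array([ 1.23048854,  0.41781256, -0.01029179,  1.61400268,  0.00468077,
        1.11073187, -0.05296759]), 'qd': array([ 0.00161212, -0.00215329, -0.00136605, -0.00169631,  0.00167122,
        0.0010062 ,  0.00032917]), 'joint_efforts': array([ 7.88428933e-04, -8.51531267e+01,  6.38760868e-01, -4.26133955e+01,
       -4.88336349e-02,  1.71890657e-02,  7.82603388e-05]), 'position': array([ 0.18389506, -0.59703591,  0.20499818]), 'tcp_rot': array([-3.14066433e+00,  6.54291314e-05,  2.98828953e-01]), 'ft_force': array([-0.50993585,  0.51662558, -0.55928093]), 'wrist_torque': array([-0.04185091, -0.00925931, -0.0541694 ]), 'grip_force': 0.0, 'opening': 0.9986816666493681}
```

View pics/top0.png

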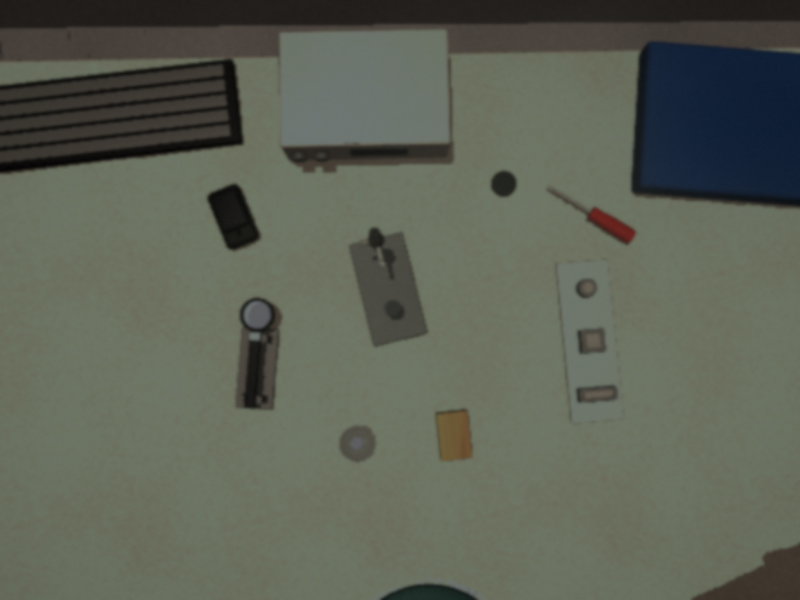

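View pics/scene0.png

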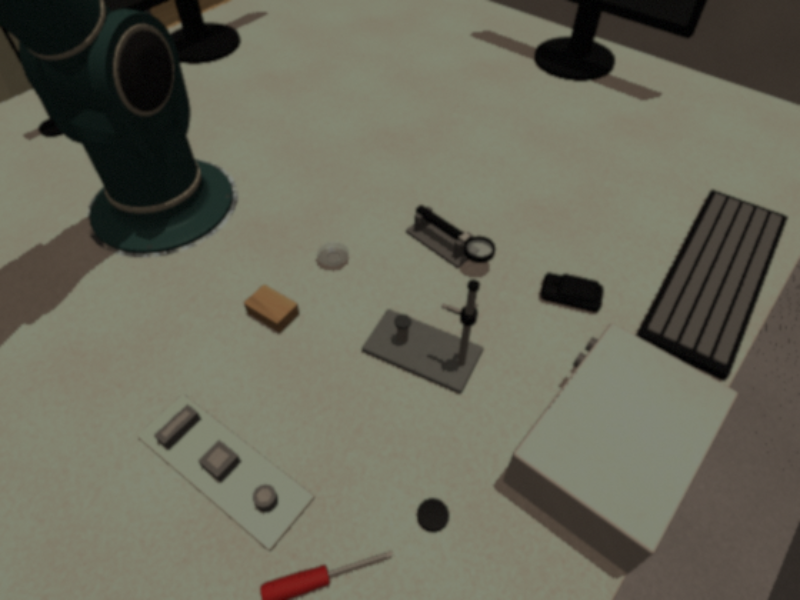

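The top view (800x600 scale) shows the round specimen at (586,288), the pedestal at (395,310), the post at (376,237), the loupe lens at (257,314) and its handle end at (255,405). The scene view shows the pointer near (450,308) and its collar at (468,315). Next I'll take zoomed crops.

```bash
python3 - <<'E'
from h import *
import pickle
ims=pickle.load(open('ims0.pkl','rb'))
t=ims['top']['pixels'];s=ims['scene']['pixels']
def crop(im,x,y,w,h,k): return cv2.resize(np.clip(im[y:y+h,x:x+w].astype(float)*1.8,0,255).astype('uint8'),(w*k,h*k),interpolation=cv2.INTER_CUBIC)
A=crop(t,230,150,80,60,5); A=crop(t,235,155,80,60,5);A=crop(t,235,150,80,100,3)
out=np.zeros((600,800,3),'uint8')
out[:300,:240]=A                       # stand top: x=235+u/3,y=150+v/3
out[300:600,:160]=cv2.resize(crop(t,155,200,50,94,3),(160,300))
out[300:600,160:340]=crop(t,380,175,60,100,3)
out[:500,340:790]=crop(s,250,190,90,100,5)   # scene: x=250+(u-340)/5
cv2.imwrite('pics/c1.png',out)
E
```

```text
(no output)
```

View pics/c1.png

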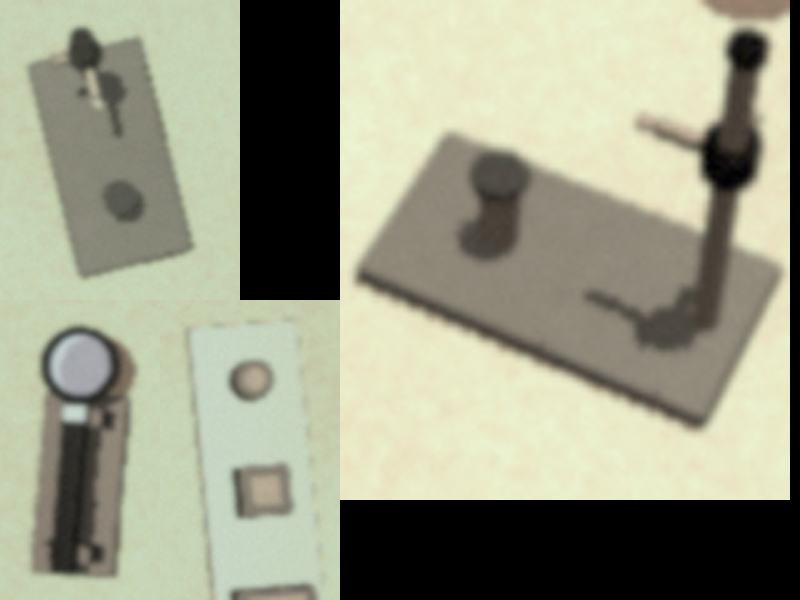

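The crops show the stand plate corners, the pedestal top at (500,176) and pointer tip at (640,122) in the scene crop, the loupe lens at (81,366), and the round specimen at (252,380).

```bash
python3 - <<'E'
from h import *
import pickle
ims=pickle.load(open('ims0.pkl','rb'));T=ims['top'];S=ims['scene']
np.set_printoptions(precision=4,suppress=True)
tp=lambda u,v:(235+u/3-.3,150+v/3-.3)
sc=lambda u,v:(250+(u-340)/5-.4,190+v/5-.4)
C=[onz(T,*tp(*c),.012) for c in[(28,65),(141,38),(193,247),(82,277)]]
Cs=[onz(S,*sc(*c),.012) for c in[(358,270),(452,133),(782,270),(700,420)]]
C=np.array(C);print('top corners',C,'\nscene',np.array(Cs))
ax=(C[0]+C[1]-C[2]-C[3])/2;print('len',np.linalg.norm(ax));ax/=np.linalg.norm(ax)
print('yaw',np.arctan2(ax[1],ax[0]),'ped from plate',C.mean(0)-ax*.035)
ped=onz(S,*sc(500,174),.06);print('ped scene',ped,'top',onz(T,*tp(124,201),.06))
print('pointer tri',tri([ray(S,*sc(640,121)),ray(T,*tp(98,103))]))
# pointer from vertical plane through stand axis
p0=C.mean(0)-ax*.035;n=np.array([-ax[1],ax[0],0])
o,d=ray(S,*sc(640,121));print('pointer plane',o+d*(n@(p0-o))/(n@d),'expected xy',p0+ax*.06)
o,d=ray(S,*sc(730,158));print('collar',o+d*(n@(p0-o))/(n@d),'expected xy',p0+ax*.1)
lp=lambda u,v:(155+u*50/160-.3,200+(v-300)*94/300-.3)
l=onz(T,*lp(81,366),.049);e=onz(T,*lp(67,572),.049);print('lens',l,'handle end',e,np.linalg.norm(l-e),'yaw',np.arctan2(*(l-e)[1::-1]))
print('round',onz(T,380+(252-160)/3-.3,175+(380-300)/3-.3,.028))
E
```

```text
top corners [[ 0.6792  0.1121  0.012 ]
 [ 0.6984  0.0246  0.012 ]
 [ 0.5364 -0.0118  0.012 ]
 [ 0.5153  0.0736  0.012 ]] 
scene [[ 0.537  -0.0097  0.012 ]
 [ 0.5188  0.0764  0.012 ]
 [ 0.6815  0.1111  0.012 ]
 [ 0.6984  0.0258  0.012 ]]
len 0.1672328837285326
yaw 0.22569029298369547 ped from plate [0.5732 0.0418 0.012 ]
ped scene [0.5743 0.0437 0.06  ] top [0.5704 0.0401 0.06  ]
pointer tri [0.635  0.0561 0.1332]
pointer plane [0.6347 0.0559 0.1331] expected xy [0.6317 0.0552 0.012 ]
collar [0.672  0.0645 0.1317] expected xy [0.6707 0.0642 0.012 ]
lens [0.5673 0.254  0.049 ] handle end [0.4248 0.265  0.049 ] 0.14293295253457095 yaw -0.07713059608585049
round [ 0.6005 -0.2669  0.028 ]
```

Request:
servo_tool(
  rotation=[
    [0, 0, -0.075],
    [0, 0, -0.075],
    [0, 0, -0.075],
    [0, 0, -0.075],
    [0, 0, -0.075],
    [0, 0, -0.075],
    [0, 0, -0.075],
    [0, 0, -0.075],
  ],
  offset=[
    [0.04, 0.03, -0.01],
    [0.08, 0.06, -0.02],
    [0.12, 0.09, -0.03],
    [0.16, 0.125, -0.04],
    [0.2, 0.155, -0.05],
    [0.24, 0.19, -0.055],
    [0.28, 0.22, -0.055],
    [0.32, 0.25, -0.055],
  ],
  grip=[1, 1, 1, 1, 1, 1, 1, 1],
)

```text
clock: 0.95
position: [0.4961, -0.3524, 0.1502]
tcp_rot: [-3.141, 0.0, 0.224]
ft_force: [0.7, -1.8, -0.2]
opening: 1.0
grip_force: 0.0
```

Request:
servo_tool(
  rotation=[
    [0, 0, 0],
    [0, 0, 0],
    [0, 0, 0],
    [0, 0, 0],
    [0, 0, 0],
  ],
  offset=[
    [0.04, 0.033, 0],
    [0.075, 0.062, 0],
    [0.0965, 0.08, -0.01],
    [0.0965, 0.08, -0.02],
    [0.0965, 0.08, -0.02],
  ],
  grip=[1, 1, 1, 1, 1],
)

```text
clock: 1.45
position: [0.5906, -0.2736, 0.1287]
tcp_rot: [-3.14, 0.002, 0.225]
ft_force: [-0.1, -0.4, -0.0]
opening: 1.003
grip_force: 0.0
```

```bash
python3 - <<'E'
from h import *
import pickle
im=bot.get_image('wrist');pickle.dump(im,open('w1.pkl','wb'))
print(bot.get_state()['position'],proj(im,[.6005,-.2669,.03]))
cv2.imwrite('pics/w1.png',np.clip(im['pixels']*1.6,0,255).astype('uint8'))
E
```

```text
[ 0.59038729 -0.27469305  0.12965385] [270.61893989 199.75728575]
```

View pics/w1.png

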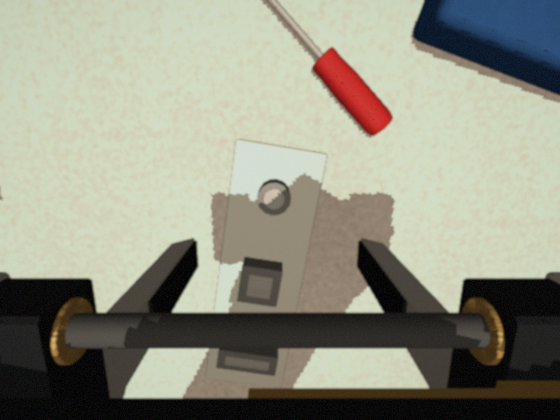

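The wrist view shows the specimen's circle at about (274,196), 4 px from the prediction, with the fingers straddling the board and nothing in the way.

```bash
python3 - <<'E'
from h import *
import pickle
im=pickle.load(open('w1.pkl','rb'))
g=cv2.cvtColor(im['pixels'],cv2.COLOR_BGR2GRAY)[170:220,245:305]
c=cv2.HoughCircles(cv2.resize(g,None,fx=4,fy=4,interpolation=cv2.INTER_CUBIC),cv2.HOUGH_GRADIENT,1,200,param1=60,param2=10,minRadius=50,maxRadius=90)
print(c, c[0,0,:2]/4+[245,170])
for u,v in [c[0,0,:2]/4+[245,170],(274,196)]: print(onz(im,u,v,.028))
s=bot.get_state();print(s['clock'],s['position'],s['qd'])
E
```

```text
[[[116.5 103.5  65.2]]] [274.125 195.875]
[ 0.60415667 -0.26919553  0.028     ]
[ 0.60402312 -0.26911324  0.028     ]
1.5 [ 0.59038729 -0.27469305  0.12965385] [ 0.01871112 -0.02206859  0.00525258 -0.01106888 -0.00080336  0.00904293
 -0.00055275]
```

Request:
servo_tool(
  rotation=[
    [0, 0, 0],
    [0, 0, 0],
    [0, 0, 0],
    [0, 0, 0],
  ],
  offset=[
    [0.007, 0.003, -0.03],
    [0.013, 0.006, -0.07],
    [0.013, 0.006, -0.085],
    [0.013, 0.006, -0.085],
  ],
  grip=[0.6, 0.4, 0.3, 0.3],
)

```text
clock: 1.9
position: [0.6026, -0.2687, 0.044]
tcp_rot: [-3.14, 0.003, 0.223]
ft_force: [-0.0, -0.0, 1.3]
opening: 0.694
grip_force: 0.0
```

Request:
servo_tool(
  rotation=[
    [0, 0, 0],
    [0, 0, 0],
    [0, 0, 0],
    [0, 0, 0],
    [0, 0, 0],
    [0, 0, 0],
    [0, 0, 0],
    [0, 0, 0],
  ],
  offset=[
    [0.001, 0, -0.015],
    [0.001, 0, -0.028],
    [0.001, 0, -0.032],
    [0.001, 0, -0.032],
    [0.001, 0, -0.032],
    [0.001, 0, -0.032],
    [0.001, 0, -0.032],
    [0.001, 0, -0.032],
  ],
  grip=[0.3, 0.1, 0, -0.2, -0.4, -0.6, -0.6, -0.6],
  newtons=12,
)

```text
clock: 2.7
position: [0.6058, -0.2682, 0.014]
tcp_rot: [3.141, -0.001, 0.224]
ft_force: [-0.3, 1.2, 4.3]
opening: 0.316
grip_force: 12.0
```

Request:
servo_tool(
  rotation=[
    [0, 0, 0],
    [0, 0, 0],
    [0, 0, 0],
    [0, 0, 0],
    [0, 0, 0],
    [0, 0, 0],
    [0, 0, 0],
    [0, 0, 0],
  ],
  offset=[
    [0, 0, 0.015],
    [0, 0, 0.045],
    [0, 0.02, 0.08],
    [-0.005, 0.06, 0.11],
    [-0.01, 0.1, 0.125],
    [-0.015, 0.14, 0.13],
    [-0.02, 0.18, 0.13],
    [-0.025, 0.21, 0.13],
  ],
  grip=[-0.6, -0.6, -0.6, -0.6, -0.6, -0.6, -0.6, -0.6],
)

```text
clock: 3.5
position: [0.5803, -0.0554, 0.145]
tcp_rot: [3.142, -0.001, 0.225]
ft_force: [0.4, 0.1, 0.1]
opening: 0.314
grip_force: 12.0
```

Request:
servo_tool(
  rotation=[
    [0, 0, 0],
    [0, 0, 0],
    [0, 0, 0],
    [0, 0, 0],
    [0, 0, 0],
    [0, 0, 0],
  ],
  offset=[
    [-0.005, 0.03, 0],
    [-0.009, 0.055, 0],
    [-0.009, 0.06, 0],
    [-0.009, 0.06, 0],
    [-0.009, 0.06, 0],
    [-0.009, 0.06, 0],
  ],
  grip=[-0.6, -0.6, -0.6, -0.6, -0.6, -0.6],
)

```text
clock: 4.1
position: [0.5716, 0.0006, 0.1436]
tcp_rot: [3.141, 0.0, 0.222]
ft_force: [0.3, -0.3, -0.4]
opening: 0.316
grip_force: 12.0
```

```bash
python3 - <<'E'
from h import *
import pickle
im=bot.get_image('wrist');pickle.dump(im,open('w2.pkl','wb'))
s=bot.get_state();print(s['clock'],s['position'],s['tcp_rot'],s['opening'],proj(im,[.574,.0425,.06]),proj(im,[.633,.056,.132]))
cv2.imwrite('pics/w2.png',np.clip(im['pixels']*1.6,0,255).astype('uint8'))
E
```

```text
4.15 [0.57157589 0.0007572  0.14353499] [3.14138813e+00 1.12519520e-04 2.22235534e-01] 0.3172496600059011 [226.56822628 203.308778  ] [203.30041684 127.14065352]
```

View pics/w2.png

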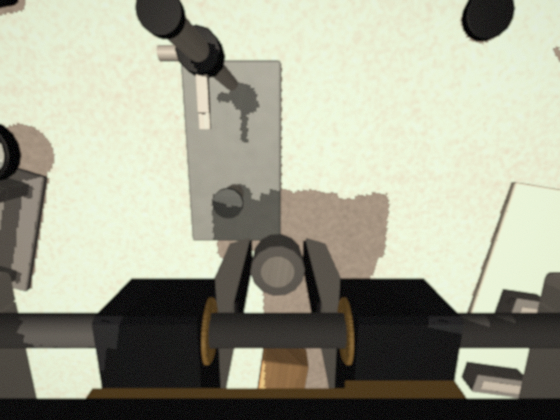

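The pedestal top shows at (228,202), the pointer tip at (204,128) as predicted, and the held specimen's top face at about (278,269).

```bash
python3 - <<'E'
from h import *
import pickle
np.set_printoptions(precision=4,suppress=True)
im=pickle.load(open('w2.pkl','rb'));ims=pickle.load(open('ims0.pkl','rb'));S=ims['scene']
G=cv2.cvtColor(im['pixels'],cv2.COLOR_BGR2GRAY)
def hc(x0,y0,w,h,r0,r1):
    g=cv2.resize(G[y0:y0+h,x0:x0+w],None,fx=4,fy=4,interpolation=cv2.INTER_CUBIC)
    c=cv2.HoughCircles(cv2.GaussianBlur(g,(0,0),2),cv2.HOUGH_GRADIENT,1,400,param1=40,param2=8,minRadius=4*r0,maxRadius=4*r1)[0,0]
    return c[:2]/4+[x0,y0],c[2]/4
p,r=hc(205,180,45,45,11,19);print('ped',p,r,onz(im,*p,.06))
q,r=hc(245,230,68,75,15,32);print('spec',q,r,onz(im,*q,.1595),'viewed (277.5,269):',onz(im,277.5,269,.1595))
print('ped view',onz(im,228,201.5,.06))
a=tri([ray(im,204,128),ray(S,309.6,213.8)]);print('pointer tri w+s',a)
T=ims['top'];print(tri([ray(im,204,128),ray(S,309.6,213.8),ray(T,267.4,184)]))
print('ped tri',tri([ray(im,*p),ray(S,281.6,224.4)]))
E
```

```text
ped [228.125 203.625] 16.325 [0.574  0.0412 0.06  ]
spec [277.625 265.375] 28.975 [ 0.5715 -0.0012  0.1595] viewed (277.5,269): [ 0.5694 -0.0016  0.1595]
ped view [0.5758 0.0416 0.06  ]
pointer tri w+s [0.6333 0.0563 0.1315]
[0.6342 0.0559 0.133 ]
ped tri [0.5757 0.041  0.0643]
```

```bash
python3 - <<'E'
from h import *
import pickle
im=pickle.load(open('w2.pkl','rb'))
for z in(.1595,.1375,.1525):
    c=proj(im,[.5706,0,z]);f=proj(im,[.5706+.015,0.003,z]);b=proj(im,[.5706-.015,-.003,z]);print(z,c,f,b)
a=np.clip(im['pixels'][180:310,200:370]*1.8,0,255).astype('uint8')
cv2.imwrite('pics/w2c.png',cv2.resize(a,(170*4,130*4),interpolation=cv2.INTER_CUBIC))
E
```

```text
0.1595 [275.16977098 266.43026446] [275.84450964 239.62106271] [274.52296128 292.12977302]
0.1375 [275.32923341 251.65336867] [275.93254947 227.51985899] [274.74823519 274.89413317]
0.1525 [275.22455472 261.35362273] [275.87480235 235.45728541] [274.60024075 286.21714325]
```

View pics/w2c.png

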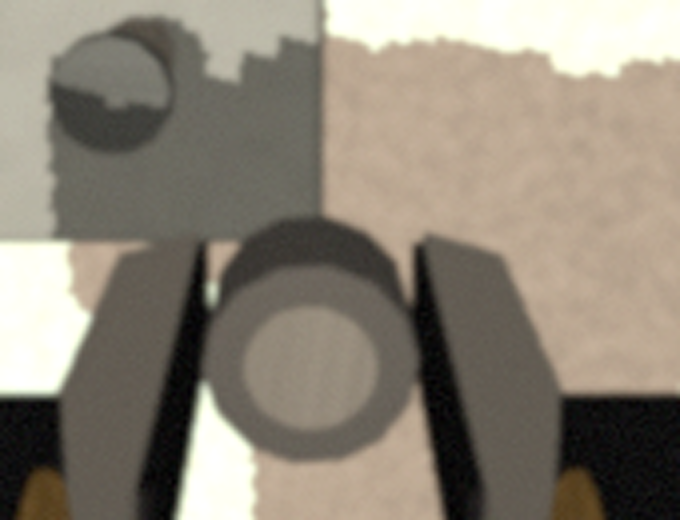

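The crop gives the held top face centre at (277.6,270.7) and the pedestal centre at (228,203.1), so the specimen needs to move about (+5.7, +42.8) mm.

Request:
servo_tool(
  rotation=[
    [0, 0, 0],
    [0, 0, 0],
    [0, 0, 0],
    [0, 0, 0],
    [0, 0, 0],
    [0, 0, 0],
    [0, 0, 0],
  ],
  offset=[
    [0.003, 0.02, 0],
    [0.0055, 0.038, -0.01],
    [0.0055, 0.043, -0.03],
    [0.0055, 0.043, -0.05],
    [0.0055, 0.043, -0.06],
    [0.0055, 0.043, -0.063],
    [0.0055, 0.043, -0.063],
  ],
  grip=[-0.6, -0.6, -0.6, -0.6, -0.6, -0.6, -0.6],
)

```text
clock: 4.85
position: [0.5771, 0.0445, 0.0806]
tcp_rot: [-3.142, 0.0, 0.223]
ft_force: [-0.2, 0.2, -0.9]
opening: 0.313
grip_force: 12.0
```

```bash
python3 - <<'E'
from h import *
im=bot.get_image('scene')
s=bot.get_state();print(s['clock'],s['position'],s['tcp_rot'],s['ft_force'])
a=np.clip(im['pixels'][165:265,230:350]*1.8,0,255).astype('uint8')
cv2.imwrite('pics/s3.png',cv2.resize(a,(720,600),interpolation=cv2.INTER_CUBIC))
E
```

```text
4.9 [0.57736249 0.04458619 0.08106756] [ 3.14151504e+00 -5.56853867e-04  2.23253330e-01] [0.36585794 0.99596164 0.58876089]
```

View pics/s3.png

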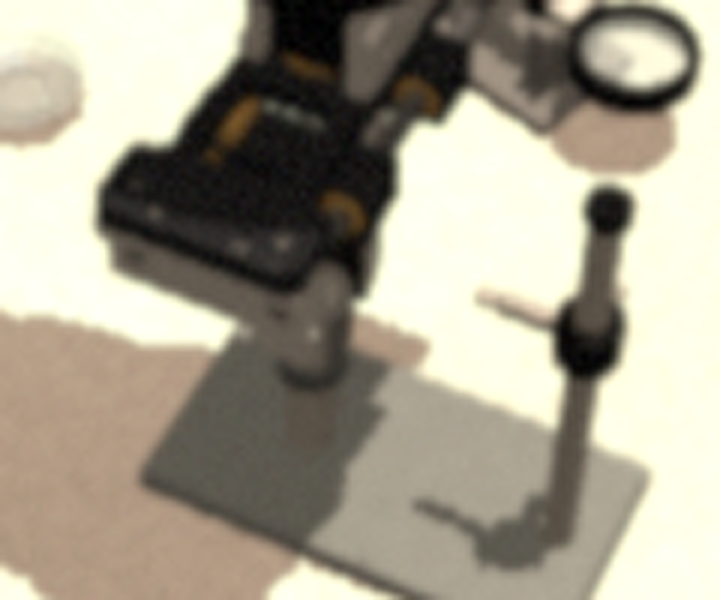

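The scene view shows the fingers directly over the pedestal at about (312,390), the post and pointer clear. Descending now.

Request:
servo_tool(
  rotation=[
    [0, 0, 0],
    [0, 0, 0],
    [0, 0, 0],
    [0, 0, 0],
    [0, 0, 0],
  ],
  offset=[
    [0, 0, -0.005],
    [0, 0, -0.009],
    [0, 0, -0.012],
    [0, 0, -0.013],
    [0, 0, -0.013],
  ],
  grip=[-0.6, -0.6, -0.6, -0.6, -0.6],
)

```text
clock: 5.4
position: [0.5769, 0.0449, 0.0673]
tcp_rot: [-3.141, 0.0, 0.224]
ft_force: [-0.5, 0.5, -0.4]
opening: 0.319
grip_force: 12.0
```

Request:
servo_tool(
  rotation=[
    [0, 0, 0],
    [0, 0, 0],
    [0, 0, 0],
  ],
  offset=[
    [0, 0, -0.001],
    [0, 0, -0.0015],
    [0, 0, -0.0015],
  ],
  grip=[-0.6, -0.6, -0.6],
)

```text
clock: 5.7
position: [0.577, 0.0449, 0.066]
tcp_rot: [-3.142, -0.0, 0.224]
ft_force: [0.2, 0.3, 0.4]
opening: 0.312
grip_force: 12.0
```

Request:
servo_tool(
  rotation=[
    [0, 0, 0],
    [0, 0, 0],
    [0, 0, 0],
  ],
  offset=[
    [0, 0, -0.001],
    [0, 0, -0.0015],
    [0, 0, -0.0015],
  ],
  grip=[-0.6, -0.6, -0.6],
)

```text
clock: 6.0
position: [0.5774, 0.045, 0.0654]
tcp_rot: [3.141, -0.001, 0.224]
ft_force: [-3.4, 0.1, 12.5]
opening: 0.318
grip_force: 12.0
```

Request:
servo_tool(
  rotation=[
    [0, 0, 0],
    [0, 0, 0],
    [0, 0, 0],
    [0, 0, 0],
    [0, 0, 0],
    [0, 0, 0],
    [0, 0, 0],
    [0, 0, 0],
  ],
  offset=[
    [0, 0, 0.0007],
    [0, 0, 0.0007],
    [0, 0, 0.0007],
    [0, 0, 0.0007],
    [0, 0, 0.0007],
    [0, 0, 0.0007],
    [0, 0, 0.0007],
    [0, 0, 0.0007],
  ],
  grip=[-0.6, -0.35, -0.3, -0.25, -0.15, 0, 0.2, 0.2],
  newtons=5,
)

```text
clock: 6.8
position: [0.577, 0.0449, 0.0652]
tcp_rot: [-3.142, 0.0, 0.224]
ft_force: [-0.6, -0.9, 0.1]
opening: 0.594
grip_force: 0.0
```

Request:
servo_tool(
  rotation=[
    [0, 0, 0],
    [0, 0, 0],
    [0, 0, 0],
    [0, 0, 0],
    [0, 0, 0],
    [0, 0, 0],
  ],
  offset=[
    [0, 0, 0.01],
    [0, 0, 0.03],
    [0, 0, 0.06],
    [-0.02, 0, 0.09],
    [-0.03, 0, 0.1],
    [-0.03, 0, 0.1],
  ],
  grip=[0.2, 0.2, 0.2, 0.3, 0.4, 0.4],
)

```text
clock: 7.4
position: [0.5469, 0.045, 0.1669]
tcp_rot: [3.141, -0.002, 0.224]
ft_force: [0.7, 0.1, -1.0]
opening: 0.7
grip_force: 0.0
```

```bash
python3 - <<'E'
from h import *
import pickle
im=bot.get_image('wrist');sc=bot.get_image('scene');pickle.dump((im,sc),open('w4.pkl','wb'))
s=bot.get_state();print(s['clock'],s['position'])
print(proj(im,[.574,.042,.082]),proj(im,[.574,.042,.06]),proj(im,[.633,.056,.132]),proj(sc,[.574,.042,.082]))
u,v=map(int,proj(im,[.574,.042,.07]))
x=max(0,min(560-130,u-65));y=max(0,min(420-150,v-110));print('wrist off',x,y)
up=lambda a:cv2.resize(np.clip(a*1.8,0,255).astype('uint8'),None,fx=4,fy=4,interpolation=cv2.INTER_CUBIC)
o=np.zeros((600,800,3),'uint8');o[:,:400]=up(im['pixels'][y:y+150,x:x+100]);o[:400,400:]=up(sc['pixels'][170:270,240:340])
cv2.imwrite('pics/w4.png',o)
E
```

```text
7.5 [0.54699097 0.04473776 0.16471499]
[286.01961982 186.38422893] [285.31745484 182.27593053] [288.04940641 104.1502784 ] [281.05103204 218.52403582]
wrist off 220 74
```

View pics/w4.png

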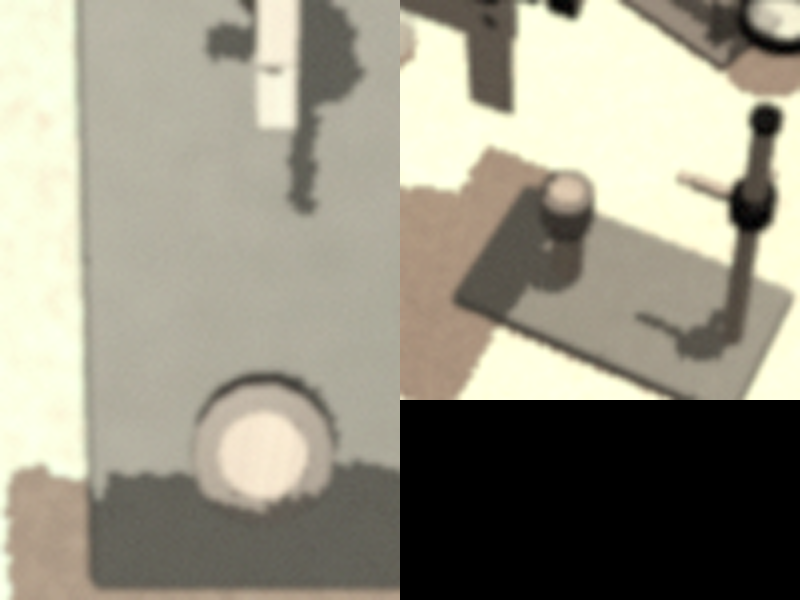

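The specimen stands upright on the pedestal, with its steel face at wrist px (285.8,187.5) against a predicted (286,186.4). Scene px is (281.4,218.1) against (281,218.5), so it is centred to about 1 mm. Next is the loupe.

Request:
servo_tool(
  rotation=[
    [0, 0, -0.1],
    [0, 0, -0.2],
    [0, 0, -0.3],
    [0, 0, -0.3],
    [0, 0, -0.3],
    [0, 0, -0.3],
    [0, 0, -0.3],
    [0, 0, -0.3],
  ],
  offset=[
    [-0.01, 0.03, 0],
    [-0.02, 0.07, 0],
    [-0.035, 0.11, 0],
    [-0.045, 0.15, -0.01],
    [-0.055, 0.19, -0.025],
    [-0.065, 0.216, -0.04],
    [-0.065, 0.216, -0.045],
    [-0.065, 0.216, -0.045],
  ],
  grip=[0.4, 0.4, 0.4, 0.4, 0.4, 0.4, 0.4, 0.4],
)

```text
clock: 8.3
position: [0.4813, 0.2607, 0.1182]
tcp_rot: [3.14, 0.003, -0.075]
ft_force: [0.8, -0.8, 0.4]
opening: 0.697
grip_force: 0.0
```

```bash
python3 - <<'E'
from h import *
import pickle
im=bot.get_image('wrist');pickle.dump(im,open('w5.pkl','wb'))
s=bot.get_state();print(s['clock'],s['position'],s['tcp_rot'])
print(proj(im,[.5673,.254,.049]),proj(im,[.482,.2605,.049]))
cv2.imwrite('pics/w5.png',np.clip(im['pixels']*1.8,0,255).astype('uint8'))
im0,sc=pickle.load(open('w4.pkl','rb'));w2=pickle.load(open('w2.pkl','rb'))
a=ray(im0,289.1,105.6);b=ray(sc,309.3,213.8);c=ray(w2,204,128)
print(tri([a,b]),tri([b,c]),tri([a,b,c]),onz(im0,285.5,187.2,.082),onz(sc,281.4,218.1,.082))
E
```

```text
8.35 [0.48202642 0.26011916 0.11904679] [ 3.14043793e+00  1.71312194e-03 -7.66531331e-02]
[275.50043095 108.11574686] [275.52915492 220.92348063]
[0.63306571 0.05570816 0.13196157] [0.63312591 0.05608608 0.13154899] [0.63290694 0.05567387 0.13189169] [0.57324398 0.04226195 0.082     ] [0.57384226 0.04335025 0.082     ]
```

View pics/w5.png

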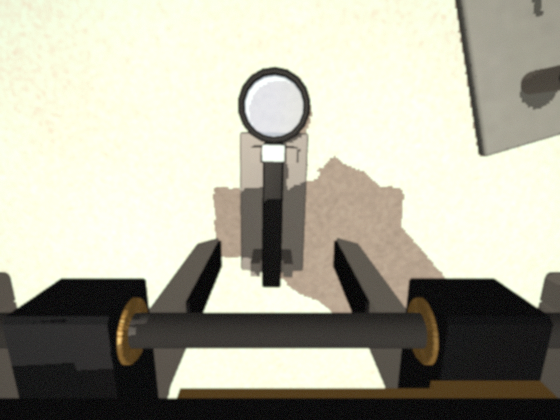

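The wrist view shows the lens at (274,104.5), the handle running down to (271,285), and the fingers clear on both sides.

```bash
python3 - <<'E'
from h import *
import pickle
im=pickle.load(open('w5.pkl','rb'))
m=(im['pixels'].max(2)<25).astype('uint8');m[:, :230]=0;m[:,320:]=0;m[290:]=0
ys,xs=np.nonzero(m[60:148]);c,r=cv2.minEnclosingCircle(np.c_[xs,ys+60].astype('float32'))
rows=[(np.mean(np.nonzero(m[y])[0]),y) for y in range(170,240,5)]
l=onz(im,*c,.049);h=np.array([onz(im,*p,.049) for p in rows])
f=np.polyfit(h[:,0],h[:,1],1);print(c,r,l,'yaw',np.arctan(f[0]),'y at x=.484',np.polyval(f,.484),np.polyval(f,l[0]))
e=onz(im,271,285,.049);print('end',e,np.linalg.norm(e-l))
E
```

```text
** On entry to DLASCL parameter number  4 had an illegal value
 ** On entry to DLASCL parameter number  4 had an illegal value
 ** On entry to DLASCL parameter number  4 had an illegal value
 ** On entry to DLASCL parameter number  4 had an illegal value
 ** On entry to DLASCL parameter number  5 had an illegal value
 ** On entry to DLASCL parameter number  4 had an illegal value
  return _methods._mean(a, axis=axis, dtype=dtype,
  ret = ret.dtype.type(ret / rcount)
Traceback (most recent call last):
numpy.linalg.LinAlgError: SVD did not converge in Linear Least Squares
```

Threshold too low; raising it.

```bash
python3 - <<'E'
from h import *
import pickle
im=pickle.load(open('w5.pkl','rb'))
print(im['pixels'][200,255:290].max(1))
m=(im['pixels'].max(2)<40).astype('uint8');m[:, :230]=0;m[:,320:]=0;m[290:]=0
ys,xs=np.nonzero(m[60:143]);c,r=cv2.minEnclosingCircle(np.c_[xs,ys+60].astype('float32'))
rows=[(np.mean(np.nonzero(m[y])[0]),y) for y in range(170,240,5) if m[y].any()]
l=onz(im,*c,.049);h=np.array([onz(im,*p,.049) for p in rows])
f=np.polyfit(h[:,0],h[:,1],1);print(c,r,l,'yaw',np.arctan(f[0]),'y at x=.484',np.polyval(f,.484),np.polyval(f,l[0]))
e=onz(im,271,285,.049);print('end',e,np.linalg.norm(e-l))
E
```

```text
[57 57 56 56 57 56 49 39 27 31 30 26 20 15 14 15 16 15 15 12 14 14 18 17
 16 14 15 32 49 55 57 56 56 57 58]
(274.0, 105.52027130126953) 37.57363510131836 [0.56918128 0.25495206 0.049     ] yaw -0.16157095423689566 y at x=.484 0.26335068462032263 0.24946683985288032
end [0.4267529 0.2685224 0.049    ] 0.14307340183761524
```

Request:
servo_tool(
  rotation=[
    [0, 0, -0.01],
    [0, 0, -0.01],
    [0, 0, -0.01],
    [0, 0, -0.01],
    [0, 0, -0.01],
  ],
  offset=[
    [0.002, 0.0025, -0.03],
    [0.002, 0.0025, -0.065],
    [0.002, 0.0025, -0.088],
    [0.002, 0.0025, -0.095],
    [0.002, 0.0025, -0.095],
  ],
  grip=[0.4, 0.2, 0.1, 0, 0],
)

```text
clock: 8.85
position: [0.4842, 0.2625, 0.0249]
tcp_rot: [3.141, 0.001, -0.087]
ft_force: [-0.7, 0.5, 0.4]
opening: 0.504
grip_force: 0.0
```

Request:
servo_tool(
  rotation=[
    [0, 0, 0],
    [0, 0, 0],
    [0, 0, 0],
    [0, 0, 0],
    [0, 0, 0],
    [0, 0, 0],
    [0, 0, 0],
    [0, 0, 0],
  ],
  offset=[
    [0, 0, -0.0015],
    [0, 0, -0.0015],
    [0, 0, -0.0015],
    [0, 0, -0.0015],
    [0, 0, -0.0015],
    [0, 0, -0.0015],
    [0, 0, -0.0015],
    [0, 0, -0.0015],
  ],
  grip=[-0.2, -0.4, -0.6, -0.9, -0.9, -0.9, -0.9, -0.9],
  newtons=30,
)

```text
clock: 9.65
position: [0.4842, 0.2636, 0.0242]
tcp_rot: [-3.141, -0.001, -0.086]
ft_force: [-2.4, -1.6, 7.3]
opening: 0.165
grip_force: 30.0
```

Request:
servo_tool(
  rotation=[
    [0, 0, 0],
    [0, 0, 0],
    [0, 0, 0],
    [0, 0, 0],
    [0, 0, 0],
    [0, 0, 0],
    [0, 0, 0],
    [0, 0, 0],
  ],
  offset=[
    [0, 0, 0.005],
    [0, 0, 0.02],
    [0, 0, 0.04],
    [0, 0, 0.06],
    [0, -0.01, 0.08],
    [0, -0.03, 0.095],
    [0.002, -0.06, 0.1],
    [0.003, -0.085, 0.1],
  ],
  grip=[-0.9, -0.9, -0.9, -0.9, -0.9, -0.9, -0.9, -0.9],
)

```text
clock: 10.45
position: [0.4875, 0.1774, 0.1257]
tcp_rot: [-3.141, -0.002, -0.086]
ft_force: [0.7, -0.4, -2.0]
opening: 0.168
grip_force: 30.0
```

Request:
servo_tool(
  rotation=[
    [0, 0, 0],
    [0, 0, 0],
    [0, 0, 0],
    [0, 0, 0],
    [0, 0, 0],
    [0, 0, 0],
    [0, 0, 0],
    [0, 0, 0],
  ],
  offset=[
    [0, -0.025, 0],
    [0.001, -0.05, 0],
    [0.002, -0.075, 0],
    [0.002, -0.1, 0],
    [0.002, -0.118, 0],
    [0.002, -0.125, 0],
    [0.002, -0.127, 0],
    [0.002, -0.127, 0],
  ],
  grip=[-0.9, -0.9, -0.9, -0.9, -0.9, -0.9, -0.9, -0.9],
)

```text
clock: 11.25
position: [0.4891, 0.0521, 0.1241]
tcp_rot: [-3.141, -0.0, -0.086]
ft_force: [0.3, -0.1, -1.4]
opening: 0.165
grip_force: 30.0
```

```bash
python3 - <<'E'
from h import *
import pickle
im=bot.get_image('wrist');sc=bot.get_image('scene');tp=bot.get_image('top');pickle.dump((im,sc,tp),open('w6.pkl','wb'))
s=bot.get_state();print(s['clock'],s['position'],s['tcp_rot'],s['opening'])
p=s['position']
for d in (0,): print(proj(im,p+[.0845,-.009,.018]),proj(sc,p+[.0845,-.009,.018]),proj(im,[.5737,.0425,.082]))
up=lambda a,k:cv2.resize(np.clip(a*1.8,0,255).astype('uint8'),None,fx=k,fy=k,interpolation=cv2.INTER_CUBIC)
o=np.zeros((600,800,3),'uint8');o[:480,:400]=up(im['pixels'][0:240,180:380],2);o[:480,400:]=up(sc['pixels'][160:280,240:340],4)
cv2.imwrite('pics/w6.png',o)
E
```

```text
11.4 [0.48896356 0.05236891 0.12375541] [-3.14124783e+00  3.22784455e-05 -8.49466792e-02] 0.16859963545628218
[277.56231858  99.60434798] [281.49969487 199.50813714] [278.69309884 107.5180799 ]
```

View pics/w6.png

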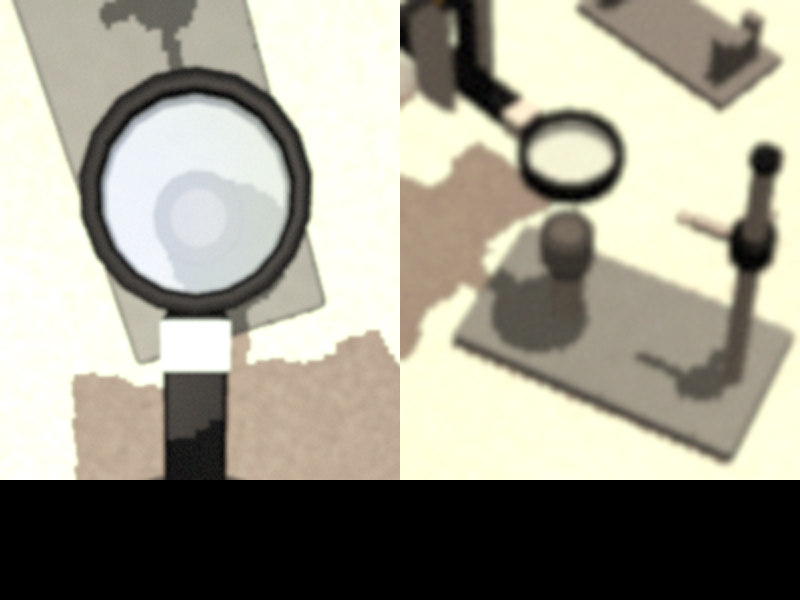

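The wrist view shows the loupe rim centred at (277.8,95) with the specimen at (279,108.5) beneath it. In the scene view the rim centre is at (282.6,198.6), with the pointer and post well clear.

```bash
python3 - <<'E'
from h import *
import pickle
np.set_printoptions(precision=4,suppress=True)
im,sc,tp=pickle.load(open('w6.pkl','rb'))
p=np.array([.48896,.05237,.12376])
l=p+[.0845,-.009,.018]
print('pred top rim',proj(im,l+[0,0,.007]),proj(im,l+[0,0,-.007]))
# rim outer extents by masks
def ext(I,x0,y0,w,h,t):
    m=np.zeros(I.shape[:2],'uint8');m[y0:y0+h,x0:x0+w]=(I[y0:y0+h,x0:x0+w].max(2)<t)
    n,L,st,c=cv2.connectedComponentsWithStats(m);k=1+st[1:,4].argmax();return st[k],(st[k][0]+st[k][2]/2-.5,st[k][1]+st[k][3]/2-.5)
w=ext(im['pixels'],215,25,130,128,45);print('wrist',w)
s=ext(sc['pixels'],268,185,30,28,45);print('scene',s)
t0=proj(tp,l);x,y=map(int,t0);print('top pred',t0);m=(tp['pixels'][y-16:y+17,x-16:x+17].max(2)<45);ys,xs=np.nonzero(m);print('top rim', cv2.minEnclosingCircle(np.c_[xs+x-16,ys+y-16].astype('float32')))
print('wrist at z+.007',onz(im,277.6,95,l[2]+.007),onz(im,277.6,95,l[2]+.005))
print('scene at z',onz(sc,282.6,198.6,l[2]))
print('tri',tri([ray(im,277.6,96.5),ray(sc,282.6,198.6)]),'pred',l)
print('spec',onz(im,278.8,108.3,.082),onz(sc,281.4,218.1,.082))
E
```

```text
pred top rim [277.5892  98.1904] [277.5345 100.9121]
wrist (array([ 220,   34,  115,  119, 3415], dtype=int32), (np.float64(277.0), np.float64(93.0)))
scene (array([270, 188,  25,  22, 170], dtype=int32), (np.float64(282.0), np.float64(198.5)))
top pred [274.1578 213.3387]
top rim ((274.0, 220.07408142089844), 18.321453094482422)
wrist at z+.007 [0.5748 0.0432 0.1488] [0.575  0.0432 0.1468]
scene at z [0.5736 0.0466 0.1418]
tri [0.575  0.0437 0.1453] pred [0.5735 0.0434 0.1418]
spec [0.5732 0.0425 0.082 ] [0.5738 0.0434 0.082 ]
```

Checking lens height and level from the rim's apparent width, calibrated against the picture of the loupe on its rest.

```bash
python3 - <<'E'
from h import *
import pickle
np.set_printoptions(precision=4,suppress=True)
im,sc,tp=pickle.load(open('w6.pkl','rb'));w5=pickle.load(open('w5.pkl','rb'))
def width(I,cx,cy,R):
    g=cv2.GaussianBlur(I['pixels'].max(2).astype(float),(0,0),.8);o=[]
    for v in range(int(cy)-4,int(cy)+5):
        e=[]
        for s in(-1,1):
            x=cx+s*np.arange(R*.75,R*1.25,.1)
            p=cv2.remap(g.astype('float32'),x.astype('float32')[None],np.full((1,len(x)),v,'float32'),1)[0]
            i=p[:len(p)].argmin(); q=np.gradient(p);e.append(x[q[i:].argmax()+i])
        o.append((e[1]-e[0],sum(e)/2,v))
    o=np.array(o);k=o[:,0].argmax();return np.median(o,0),o[k]
def dep(I,P):
    V=np.array(I['view']);return -(V[:3,:3]@np.array(P)+V[:3,3])[2]
a=width(w5,274,105,35);b=width(im,277.7,95,58);print(a,b)
d5=dep(w5,[.5685,.2545,.049]);d6=dep(im,[.5745,.043,.1488]);print(d5,d6)
f=a[0][0]*d5/.054;print('f eff',f,'depth meas',.054*f/b[0][0],'nominal',.054*324.6/b[0][0],'pred',d6)
E
```

```text
(array([ 72. , 273.5, 105. ]), array([ 72.9, 274. , 107. ])) (array([115.9 , 277.25,  95.  ]), array([116.9 , 276.75,  91.  ]))
0.23657248611235418 0.14611059017739786
f eff 315.42998148314024 depth meas 0.1469647886116438 nominal 0.1512372735116475 pred 0.14611059017739786
```

Request:
servo_tool(
  rotation=[
    [0, 0, 0],
    [0, 0, 0],
    [0, 0, 0],
    [0, 0, 0],
    [0, 0, 0],
    [0, 0, 0],
    [0, 0, 0],
    [0, 0, 0],
  ],
  offset=[
    [-0.001, -0.0005, -0.003],
    [-0.001, -0.0005, -0.006],
    [-0.001, -0.0005, -0.009],
    [-0.001, -0.0005, -0.01],
    [-0.001, -0.0005, -0.01],
    [-0.001, -0.0005, -0.01],
    [-0.001, -0.0005, -0.01],
    [-0.001, -0.0005, -0.01],
  ],
  grip=[-0.9, -0.9, -0.9, -0.9, -0.9, -0.9, -0.9, -0.9],
)

```text
clock: 12.2
position: [0.488, 0.0509, 0.1137]
tcp_rot: [-3.142, -0.0, -0.086]
ft_force: [-0.2, -0.1, -0.8]
opening: 0.165
grip_force: 30.0
```

```bash
python3 - <<'E'
from h import *
import pickle
np.set_printoptions(precision=4,suppress=True)
im,sc,tp=[bot.get_image(n) for n in('wrist','scene','top')];pickle.dump((im,sc,tp),open('w7.pkl','wb'))
s=bot.get_state();p=s['position'];print(s['clock'],p,s['tcp_rot'],s['qd'])
l=p+[.0845,-.009,.018];q=proj(sc,l);print('pred scene',q)
def rim(I,c,h,k=8,t=.5):
    x,y=(np.array(c)-h).astype(int);a=cv2.resize(I['pixels'][y:y+2*h,x:x+2*h].max(2),None,fx=k,fy=k,interpolation=cv2.INTER_CUBIC)
    dark,bg=np.percentile(a,2),np.percentile(a,85);m=(a<dark+t*(bg-dark)).astype('uint8')
    return x,y,k,a,m
x,y,k,a,m=rim(sc,q,20)
cs,hier=cv2.findContours(m,cv2.RETR_CCOMP,cv2.CHAIN_APPROX_NONE)
for c,hh in zip(cs,hier[0]):
    if hh[3]>=0 and cv2.contourArea(c)>2000:
        e=cv2.fitEllipse(c);print('hole',(np.array(e[0])+.5)/k-.5+[x,y],np.array(e[1])/k,e[2])
# expected hole centre seen: between top and bottom circle
print('mid',q,'top',proj(sc,l+[0,0,.007]),'bot',proj(sc,l-[0,0,.007]))
c=cv2.HoughCircles(cv2.cvtColor(im['pixels'],cv2.COLOR_BGR2GRAY)[0:170,180:380],cv2.HOUGH_GRADIENT,1,300,param1=80,param2=10,minRadius=53,maxRadius=64);print('wrist circ',c+[180,0,0] if c is not None else c)
print('wrist pred top',proj(im,l+[0,0,.007]),'pointer scene',proj(sc,[.6329,.0557,.132]))
E
```

```text
12.35 [0.488  0.0509 0.1137] [-3.1415 -0.0001 -0.0862] [-0.0009  0.0016 -0.0009 -0.     -0.0006 -0.002  -0.0003]
pred scene [280.6272 202.9542]
hole [281.3742 201.7329] [14.1935 21.1124] 90.59674072265625
mid [280.6272 202.9542] top [280.65   200.6903] bot [280.6047 205.1876]
wrist circ [[[282.5  95.5  63.4]]]
wrist pred top [278.1228  97.9471] pointer scene [308.7523 213.74  ]
```

```bash
python3 -c "
from cell import bot
print(bot.close_job())"
```

```text
the job is handed in; nothing more can be done
None
```

The specimen stands upright on the pedestal, centred to about 1 mm. The arm is holding the loupe level above it, within about 1 mm sideways and 2–3 mm of the pointer's estimated height (132 mm); the job was handed in at about 12.4 s and no verdict came back.

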